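# Turn the reversible wax scraper round in its bench holder

### The arm

A 6-joint arm with a two-finger parallel gripper is mounted at the origin on the work surface. World frame = base frame: x ahead of the robot, y to its left, z up, the work surface at z = 0. Lengths are in m, angles in rad, forces in N, time in s.
With the tool pointing down it reaches from about 0.3 to 0.775 m from the base axis. Payload 14.6 kg.
Tool frame: the origin (TCP) lies midway between the tips of the shut fingers; the grasp point (between the pads) lies 19 mm behind it (ctrl.pinch_z is the distance from the TCP to the grasp point, in m); z points along the fingers, y is the line along which they close (so a half turn about z gives the same grasp; the last joint's range is limited). The gripper opens to 94 mm and grips with 3 to 60 N. Pads are 16 mm wide; open, the fingers measure 119 mm over their backs; the gripper's body (75 mm by 177 mm) begins 78 mm behind the grasp point.
Start: joints at [-1.265, 0.3, 1.521, -0, 1.321, -0.067], TCP at [0.2, -0.512, 0.205] pointing down, gripper open.
Joint ranges: [-3.03, 3.03], [-0.79, 2.21], [0.23, 2.52], [-1.04, 4.18], [0, 3.07], [-2.55, 2.55]. Speed limits (rad/s): [2.22, 2.22, 2.57, 3.14, 3.14, 3.14].

### API

Orientations are given as [roll, pitch, yaw] about the fixed x, y, z axes, in that order (R = Rz(yaw) Ry(pitch) Rx(roll)).
In Python, from station import ctrl gives the robot as it stands.
- The arm moves only by the tool jog_arm, never from a script. Its argument "motion" is a list of rows, each a list of 7 numbers: the shift along the tool's x, y, z in m, then the turn, a rotation vector about the tool's x, y, z in rad, then the opening, from -1 (shut) to 1 (fully open). In form: [[tx, ty, tz, rx, ry, rz, gripper], ...]. A call has 1 to 5 rows; each row shifts and turns the commanded pose from where the row before left it, along the tool's axes as they then stand; what a row does not reach is not made up. A row lasts 1/10 s, in which the tool goes at most 50 mm and 8.59 degrees, less where a joint would pass 70% of its speed; a pose out of reach is approached as far as the arm can. A call is refused whole if a number of a shift passes 0.05 or a number of a turn 0.15, either way. A call with a gripper value outside its range is refused whole. The fingers move at their own pace and stop on an object; "squeeze" is the grip in N (left out, the last holds). Time passes only in rows, so rows that do not move let the fingers close. It gives the time, the measured TCP pose, the force, the opening and the grip force at its end, in the units of the state.
- ctrl.get_obs(): the state, without advancing time (a new reading comes with each control period).
- ctrl.camera(name): name is "scene" or "top" or "wrist"; returns the picture (384x512x3 uint8, red, green, blue); there is no depth.
- ctrl.camera_model(name): a dict with "intrinsics" (3x3 intrinsics, pixels), "rvec" (rotation vector, rad) and "tvec" (3), from world to camera coordinates, as OpenCV has them. Camera axes: x right, y down, z forward; pixel columns grow to the right and rows downward; lengths in m; the calibration is good to about 2 mm. A picture is of the moment at which its call begins: read the wrist's pose just before it. camera_model takes no time and is no camera call; for the wrist camera it gives the pose at the moment of the call.
- ctrl.hand_in(): hands the job in; it is judged then, once.
The state is a dict: "time_s": time; "qpos": joint angles; "joint_vel": joint speeds; "tau": joint torques, N m; "ee_pos": TCP position; "eef_rot": TCP orientation; "force": force on the tool from outside, world axes, zero at the start; "moment": the same for the moment, N m; "grip_width": finger opening in m; "grip_force": force on a finger pad.
Only numpy, scipy, OpenCV 4.12 (cv2) and the standard library are available. Lean on these libraries where they do the work, as an engineer would, in place of code of your own. Each camera call takes 0.05 s, during which the arm holds its last target. There are 200 camera calls.

### The job

The square end of the scraper bar in the bench holder is worn: draw the bar right out, turn it end for end and push it fully home again so that the forked end sticks out. Then lock it by turning the black wing knob, sunk in the well on top of the holder, clockwise as far as it goes. Leave the glassware where it stands.

Things in the scene. Friction and masses are not known exactly. Their poses are not given: they have to be found in the camera images.
- holder: Grey painted holder fixed to the bench, 115 (x) x 120 (y) x 79 mm high. Origin at bench level under the knob's axis, z up; front face at x = -60 mm, back at x = +55. A level channel runs along x at y = +24 mm, open in the front face, floor at z = 34, roof at z = 50, 31.5 mm wide. In the flat top is a round well with the knob.
- holder_mouth (a point): Centre of the channel's mouth in the holder's front face, at holder (-60, 24, 41.5) mm; axes as the holder's, so the mouth looks along -x. A steel lead-in (flared cheeks up to 53 mm high at the sides, a ramp below) stands out to holder x = -73 mm.
- back_stop (a point): Centre of the solid end of the channel, at holder (45, 24, 41.5) mm: the channel is 105 mm deep.
- lock_knob (a joint): Knob's turn, rad: 0 = slack, wing along the holder's x; grows clockwise seen from above to the hard stop at 1.57 = locked. Takes 0.06 N m, stays where left; starts at 0 to 0.25. A hidden lug on its shaft swings into the bar's neck: if the bar is over 6 mm short of home, or the knob is turned past 0.4 while the bar is out, lug and bar block each other.
- knob_grip (a point): Middle of the knob's upright black wing, on the vertical knob axis, 69 mm above the bench. Wing 44 mm long, 10 mm thick, from 60 to 78 mm above the bench. This x axis runs along the wing and turns with it, z up. The well round it is 78 mm in diameter, floor 55 mm and rim 79 mm above the bench.
- scraper: Loose bare-metal bar, 180 x 28 x 12 mm thick, about 0.2 kg. Origin in the middle of its underside; x towards the forked end, z up. Middle part (|x| under 28 mm) 28 mm wide, then on each side a neck 15 mm wide (|x| 28 to 62), then a 28 mm wide head. At the start it lies in the channel, fork inwards, x along the holder's x, up to 8 mm short of the stop.
- fork_end (a point): Middle of the fork's tips, at (90, 0, 6) mm on the bar; axes as the bar's. Two prongs 8 mm wide, 12 mm apart, 20 mm long. When reversed and home it is at holder (-135, 24, 40) mm and the bar's x points along the holder's -x.
- square_end (a point): Middle of the straight square edge, 28 mm wide and tapering to 5 mm thick, at (-90, 0, 6) mm on the bar; axes as the bar's. When reversed and home it touches the back stop.
- free_bench (a point): Middle of a bare stretch of bench, 180 (x) x 160 mm (y), where the bar can be laid down; fixed at world (0.55, 0.20, 0) m.
- beaker: Empty glass beaker, 84 mm in diameter at the rim, 110 mm high, origin under its centre. Leave alone.
- stain_dish: Open glass staining dish, 85 x 100 x 50 mm high, origin under its centre. Leave alone.
- stain_bottle: Amber bottle with a blue cap, 54 mm in diameter, 90 mm high, origin under its centre. Leave alone.
There are look-alikes about, which are no part of the job. There is more than one size of the scraper; the job needs the smaller. What is shaped like the holder but orange is not meant.

How it is judged:
On the way, in this order (a step that is already met when the one before it is completed fails the run):
1. the bar is right out of the holder (x of fork_end in the frame of holder below -0.065 m), for 0.1 s.
2. the bar is back in, fully home, with the forked end out (x of square_end in the frame of holder above 0.039 m and y of square_end in the frame of holder between 0.019 and 0.029 m and z of square_end in the frame of holder between 0.034 and 0.05 m and x of fork_end in the frame of holder below -0.125 m), for 0.2 s.
At the end, for the whole second after the job is handed in: The bar lies in the holder's channel square end first, that end within 6 mm of the back stop, forked end sticking out, at rest; the lock knob is turned to within 0.27 rad of its clockwise stop (past 1.3 rad) (all of step 2 and value of joint lock_knob above 1.3 rad and linear speed of scraper below 0.02 m/s); the robot touches nothing.
It fails at once if the beaker, dish or bottle is moved more than 30 mm (distance of any of beaker, stain_dish, stain_bottle from where it was at the start of the episode above 0.03 m).
It also fails if it takes over 72 s, if anything falls off the work surface, if the arm or the gripper's body presses on something with over 40 N, if the wrist force passes 120 N, or if a joint passes its speed limit or range.

## Working session

There is one attempt and no reset: what is moved stays moved. The work goes in short steps, Python scripts to look and compute and a tool call to move; the robot and the scene stay as the last step left them, time stands still between calls to the robot, and variables do not carry over. Pictures are saved under pics/ and viewed, at most 10 in all, crops included, and the job is handed in when it is done.

Besides the shell and the picture viewer there is one more tool, called after "Request:" as name(argument=value, ...) on one line, values as JSON. jog_arm: Moves the arm, as the interface text tells. Its arguments: {"type":"object","properties":{"motion":{"type":"array"},"squeeze":{"type":"number"}},"required":["motion"]}

```bash
mkdir -p pics; ls; cat > h.py <<'E'
import numpy as np, cv2
from scipy.spatial.transform import Rotation as R
from station import ctrl
def cam(n):
    m=ctrl.camera_model(n); return np.array(m["intrinsics"],float),np.array(m["rvec"],float),np.array(m["tvec"],float)
def ray(n,px,z,m=None):
    K,r,t=m or cam(n); M=R.from_rotvec(r.ravel()).as_matrix(); c=-M.T@t.ravel()
    p=np.atleast_2d(np.array(px,float)); d=np.c_[p,np.ones(len(p))]@np.linalg.inv(K).T@M
    return c+d*((z-c[2])/d[:,2])[:,None]
def proj(n,P,m=None):
    K,r,t=m or cam(n); return cv2.projectPoints(np.atleast_2d(np.array(P,float)),r,t,K,None)[0][:,0]
def snap(n,f):
    im=ctrl.camera(n); cv2.imwrite("pics/"+f,im[:,:,::-1]); return im
E
python3 - <<'E'
from h import *
a=snap("scene","s0.png");b=snap("top","t0.png")
for n in("scene","top"):
    K,r,t=cam(n);print(n,K.round(1).tolist(),(-R.from_rotvec(r.ravel()).as_matrix().T@t.ravel()).round(3))
print({k:np.round(v,3).tolist() for k,v in ctrl.get_obs().items()})
E
```

```text
pics
scene [[478.3, 0.0, 255.8], [0.0, 478.3, 192.9], [0.0, 0.0, 1.0]] [ 1.68  -0.25   1.081]
top [[433.8, 0.0, 256.3], [0.0, 433.8, 195.8], [0.0, 0.0, 1.0]] [ 0.465 -0.015  1.147]
{'time_s': 0.1, 'qpos': [-1.265, 0.3, 1.522, -0.0, 1.321, -0.067], 'joint_vel': [-0.001, 0.0, -0.001, 0.001, -0.0, -0.002], 'tau': [0.003, -53.263, -35.328, 0.071, 0.023, -0.0], 'ee_pos': [0.2, -0.512, 0.205], 'eef_rot': [-3.141, -0.0, 0.373], 'force': [0.37, -0.423, -0.682], 'moment': [-0.022, -0.007, -0.006], 'grip_force': 0.0, 'grip_width': 0.094}
```

View pics/t0.png

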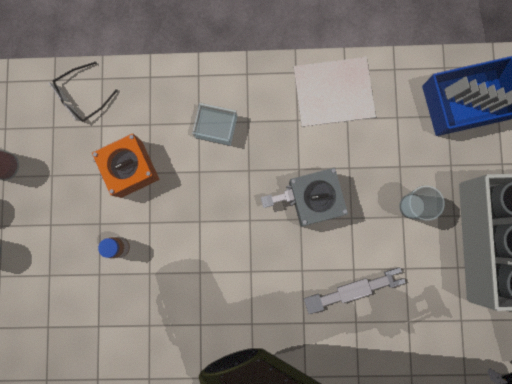

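View pics/s0.png

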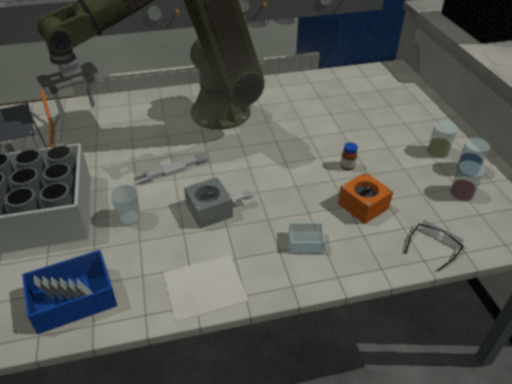

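Top view: grey holder at (320,196), with a bar sticking out to the left to (265,201). The look-alikes are the loose, larger scraper at (355,290) and the orange holder at (125,165). By the description I choose the grey holder and the bar in it. I'll check with a close crop and measure.

```bash
python3 - <<'E'
from h import *
im=cv2.imread("pics/t0.png")
print(proj("top",[[0.55,0.2,0]]))
c=im[155:245,245:365]; cv2.imwrite("pics/c0.png",cv2.resize(c,None,fx=6,fy=6,interpolation=cv2.INTER_CUBIC))
hsv=cv2.cvtColor(im,cv2.COLOR_BGR2HSV)
for p in [(275,200),(290,197),(300,180),(335,215),(320,196),(250,230),(310,215)]: print(p,im[p[1],p[0]],hsv[p[1],p[0]])
# dark holder mask
g=cv2.cvtColor(im,cv2.COLOR_BGR2GRAY); m=np.zeros_like(g); m[155:245,280:365]=(g[155:245,280:365]<125)*255
m=cv2.morphologyEx(m,cv2.MORPH_OPEN,np.ones((5,5)))
k=max(cv2.findContours(m,0,2)[0],key=cv2.contourArea); r=cv2.minAreaRect(k); print(r)
B=cv2.boxPoints(r); P=ray("top",B,0.079); print(P.round(3),np.linalg.norm(np.diff(P,axis=0),axis=1))
E
```

```text
[[187.6415777  208.53278942]]
(275, 200) [183 180 185] [162   7 185]
(290, 197) [162 159 166] [167  11 166]
(300, 180) [110 110 105] [ 90  12 110]
(335, 215) [108 106 102] [100  14 108]
(320, 196) [41 43 47] [10 33 47]
(250, 230) [123 131 137] [ 17  26 137]
(310, 215) [111 109 106] [102  11 111]
((319.0, 201.0), (61.11897659301758, 79.55168151855469), 75.96376037597656)
[[ 0.608 -0.028  0.079]
 [ 0.651 -0.22   0.079]
 [ 0.503 -0.25   0.079]
 [ 0.461 -0.061  0.079]] [0.19714843 0.15052525 0.19429862]
```

View pics/c0.png

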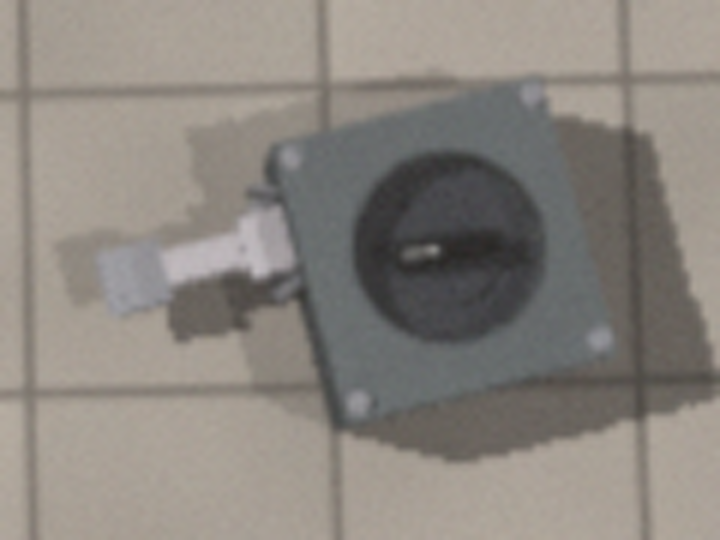

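The crop confirms it: the grey holder has its front at the left, with the small bar's square head at crop (135,277) sticking out. The knob wing runs from (405,250) to (510,243), turned slightly clockwise of the holder's x.

```bash
python3 - <<'E'
from h import *
f=lambda L:np.array(L,float)/6-0.5+np.array([245,155])+1/12
C=ray("top",f([(272,148),(541,77),(612,346),(344,427)]),0.079)
print(C.round(4),np.linalg.norm(np.diff(C,axis=0),axis=1).round(4))
L=np.array([(-60,60),(55,60),(55,-60),(-60,-60)])/1e3
a=L-L.mean(0);b=C[:,:2]-C[:,:2].mean(0)
th=np.arctan2((a[:,0]*b[:,1]-a[:,1]*b[:,0]).sum(),(a*b).sum()); Rm=np.array([[np.cos(th),-np.sin(th)],[np.sin(th),np.cos(th)]])
o=C[:,:2].mean(0)-Rm@L.mean(0); print("th",th,"o",o,"well",ray("top",f([(450,246)]),0.079))
B=ray("top",f([(98,258),(112,315),(105,287),(168,270),(265,240)]),0.046)[:,:2]
print("bar in holder",((B-o)@Rm*1e3).round(1))
w=ray("top",f([(405,251),(515,242)]),0.078)[:,:2]; d=w[1]-w[0]; print("wing yaw",np.arctan2(d[1],d[0]),(w.mean(0)-o))
for x in(-90,-120,-200,-230): print(x,(o+Rm@[x/1e3,.024]).round(4))
E
```

```text
[[ 0.611  -0.07    0.079 ]
 [ 0.6377 -0.1817  0.079 ]
 [ 0.5259 -0.2063  0.079 ]
 [ 0.4953 -0.0961  0.079 ]] [0.1149 0.1145 0.1144]
th -1.3354621890686431 o [ 0.56805495 -0.1409505 ] well [[ 0.56852044 -0.14181718  0.079     ]]
bar in holder [[-139.9   35.8]
 [-140.4   10.8]
 [-140.2   23. ]
 [-112.5   23.2]
 [ -69.4   25. ]]
wing yaw -1.5126087094932759 [ 0.00025695 -0.00506129]
-90 [ 0.5704 -0.0478]
-120 [ 0.5634 -0.0187]
-200 [0.5448 0.0591]
-230 [0.5378 0.0883]
```

Request:
jog_arm(motion=[[0.04, -0.0235, 0, 0, 0, 0, 0.4], [0.04, -0.0235, 0, 0, 0, 0, 0.4], [0.04, -0.0235, 0, 0, 0, 0, 0.4], [0.04, -0.0235, 0, 0, 0, 0, 0.4], [0.04, -0.0235, 0, 0, 0, 0, 0.4]], squeeze=50)

```text
time_s: 0.6
ee_pos: [0.3445, -0.3282, 0.2053]
eef_rot: [-3.141, 0.0, 0.373]
force: [0.0, -1.2, -0.5]
grip_width: 0.0659
grip_force: 0.0
```

Request:
jog_arm(motion=[[0.04, -0.0235, 0, 0, 0, 0, 0.4], [0.04, -0.0235, 0, 0, 0, 0, 0.4], [0.04, -0.0235, 0, 0, 0, 0, 0.4], [0.04, -0.0235, 0, 0, 0, 0, 0.4], [0.04, -0.0235, 0, 0, 0, 0, 0.4]])

```text
time_s: 1.1
ee_pos: [0.4881, -0.1459, 0.2054]
eef_rot: [-3.141, 0.0, 0.373]
force: [0.1, -1.4, 0.7]
grip_width: 0.0656
grip_force: 0.0
```

Request:
jog_arm(motion=[[0.04, -0.0235, 0, 0, 0, 0, 0.4], [0.04, -0.0235, 0, 0, 0, 0, 0.4], [0.035, -0.02, 0, 0, 0, 0, 0.4], [0, 0, 0, 0, 0, -0.143, 0.4], [0, 0, 0, 0, 0, -0.143, 0.4]])

```text
time_s: 1.6
ee_pos: [0.5702, -0.0422, 0.2046]
eef_rot: [-3.141, 0.001, 0.666]
force: [-0.3, -0.5, 0.3]
grip_width: 0.0661
grip_force: 0.0
```

Request:
jog_arm(motion=[[0, 0, 0, 0, 0, -0.143, 0.4], [0, 0, 0, 0, 0, -0.143, 0.4], [0, 0, 0, 0, 0, -0.143, 0.4], [0, 0, 0, 0, 0, -0.143, 0.4], [0, 0, 0, 0, 0, -0.143, 0.4]])

```text
time_s: 2.1
ee_pos: [0.5698, -0.0433, 0.2051]
eef_rot: [-3.141, 0.0, 1.38]
force: [-0.5, -0.2, -0.1]
grip_width: 0.0657
grip_force: 0.0
```

Request:
jog_arm(motion=[[0, 0, 0, 0, 0, -0.143, 0.4], [0, 0, 0, 0, 0, -0.143, 0.4], [0, 0, 0, 0, 0, -0.146, 0.4], [0, 0, 0, 0, 0, 0, 0.4]])

```text
time_s: 2.5
ee_pos: [0.5698, -0.0434, 0.2051]
eef_rot: [-3.141, -0.0, 1.808]
force: [-0.8, -1.3, 0.4]
grip_width: 0.0657
grip_force: 0.0
```

```bash
cat >> h.py <<'E'
TH=-1.3355; O=np.array([.5681,-.141]); RH=np.array([[np.cos(TH),-np.sin(TH)],[np.sin(TH),np.cos(TH)]])
def toH(P): return (np.atleast_2d(P)[:,:2]-O)@RH*1e3
def toW(x,y,z): return np.r_[O+RH@np.array([x,y])/1e3,z/1e3]
E
python3 - <<'E'
from h import *
m=cam("wrist"); im=snap("wrist","w0.png"); np.savez("w0.npz",K=m[0],r=m[1],t=m[2])
v=im[:,:,::-1].copy()
pts=[toW(-140,24,46),toW(-140,38,46),toW(-112,24,46),toW(-95,24,46),toW(-60,60,79),toW(-60,-60,79),toW(0,0,79)]
for p in proj("wrist",pts,m): print(p.round(0)); cv2.circle(v,tuple(int(q) for q in np.clip(p,-999,2000)),3,(0,0,255),1)
cv2.imwrite("pics/w0a.png",cv2.resize(v,(768,576)))
E
```

```text
[251. 129.]
[265. 129.]
[251. 158.]
[251. 175.]
[289. 219.]
[160. 219.]
[226. 278.]
```

View pics/w0a.png

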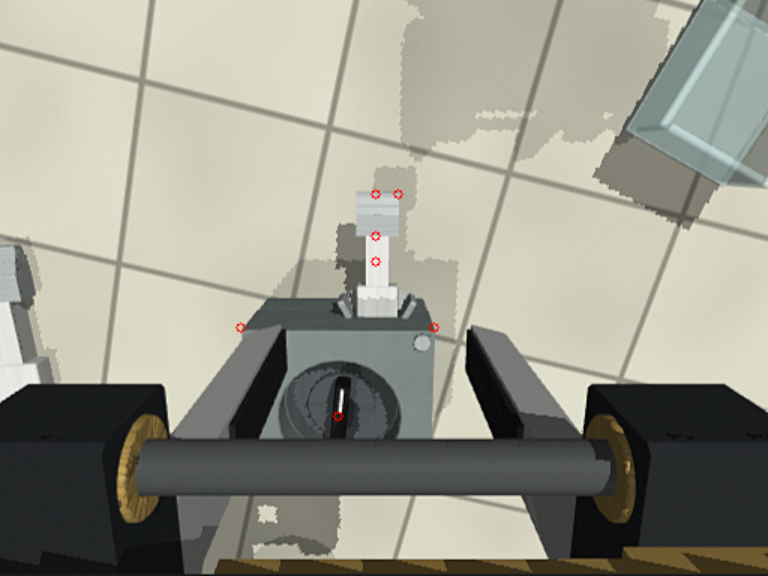

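The overlay matches the holder corners and bar head to within about 1 px, so I'm descending on the neck at picture point (376,261).

Request:
jog_arm(motion=[[0, 0, 0.045, 0, 0, 0, 0.4], [0, 0, 0.045, 0, 0, 0, 0.4], [0, 0, 0.045, 0, 0, 0, 0.4], [0, 0, 0.03, 0, 0, 0, 0.3], [0, 0, 0.019, 0, 0, 0, 0.3]])

```text
time_s: 3.05
ee_pos: [0.5687, -0.0432, 0.0187]
eef_rot: [-3.139, -0.001, 1.801]
force: [-0.4, 0.3, 0.9]
grip_width: 0.0614
grip_force: 0.0
```

Request:
jog_arm(motion=[[0, 0, 0, 0, 0, 0, -0.5], [0, 0, 0, 0, 0, 0, -1], [0, 0, 0, 0, 0, 0, -1], [0, 0, 0, 0, 0, 0, -1], [0, 0, 0, 0, 0, 0, -1]], squeeze=50)

```text
time_s: 3.55
ee_pos: [0.5703, -0.0434, 0.0223]
eef_rot: [3.14, 0.001, 1.805]
force: [0.2, -0.0, -0.2]
grip_width: 0.0245
grip_force: 0.0
```

Request:
jog_arm(motion=[[0, 0, 0, 0, 0, 0, -1], [0, 0, 0, 0, 0, 0, -1], [0, 0, 0, 0, 0, 0, -1], [0, 0, 0, 0, 0, 0, -1]])

```text
time_s: 3.95
ee_pos: [0.5701, -0.0434, 0.0217]
eef_rot: [3.141, 0.0, 1.806]
force: [0.7, 0.4, 2.4]
grip_width: 0.0144
grip_force: 50.0
```

Request:
jog_arm(motion=[[0.01, 0, 0, 0, 0, 0, -1], [0.015, 0, 0, 0, 0, 0, -1], [0.015, 0, 0, 0, 0, 0, -1], [0.015, 0, 0, 0, 0, 0, -1], [0.015, 0, 0, 0, 0, 0, -1]])

```text
time_s: 4.45
ee_pos: [0.553, 0.0264, 0.0213]
eef_rot: [-3.141, -0.0, 1.806]
force: [3.2, -12.0, -1.4]
grip_width: 0.0148
grip_force: 50.0
```

Request:
jog_arm(motion=[[0.015, 0, 0, 0, 0, 0, -1], [0.015, 0, 0, 0, 0, 0, -1], [0.015, 0, 0, 0, 0, 0, -1], [0.015, 0, 0, 0, 0, 0, -1], [0.015, 0, 0, 0, 0, 0, -1]])

```text
time_s: 4.95
ee_pos: [0.5357, 0.0989, 0.0213]
eef_rot: [-3.141, -0.0, 1.806]
force: [-0.3, -0.0, -1.8]
grip_width: 0.0143
grip_force: 50.0
```

The bar is out (146 mm pulled). Next: lift, swing it 90° and lay it on the free bench.

Request:
jog_arm(motion=[[0.01, 0, -0.015, 0, 0, 0, -1], [0.02, -0.01, -0.015, 0, 0, 0, -1], [0.02, -0.012, 0, 0, 0, 0, -1], [0.02, -0.012, 0, 0, 0, 0, -1], [0, 0, 0, 0, 0, -0.1, -1]])

```text
time_s: 5.45
ee_pos: [0.4855, 0.1596, 0.0526]
eef_rot: [3.141, -0.0, 1.908]
force: [0.8, -0.8, -1.8]
grip_width: 0.0146
grip_force: 50.0
```

Request:
jog_arm(motion=[[0, 0, 0, 0, 0, -0.13, -1], [0, 0, 0, 0, 0, -0.13, -1], [0, 0, 0, 0, 0, -0.13, -1], [0, 0, 0, 0, 0, -0.13, -1], [0, 0, 0, 0, 0, -0.13, -1]])

```text
time_s: 5.95
ee_pos: [0.487, 0.1582, 0.0526]
eef_rot: [3.141, 0.001, 2.561]
force: [-0.3, 0.1, -1.5]
grip_width: 0.0145
grip_force: 50.0
```

Request:
jog_arm(motion=[[0, 0, 0, 0, 0, -0.13, -1], [0, 0, 0, 0, 0, -0.13, -1], [0, 0, 0, 0, 0, -0.13, -1], [0, 0, 0, 0, 0, -0.13, -1], [0, 0, 0, 0, 0, -0.13, -1]])

```text
time_s: 6.45
ee_pos: [0.487, 0.1581, 0.0526]
eef_rot: [3.141, 0.001, -3.072]
force: [0.4, 0.8, -2.0]
grip_width: 0.0144
grip_force: 50.0
```

Request:
jog_arm(motion=[[0, 0, 0, 0, 0, -0.1, -1], [0, 0, 0, 0, 0, -0.07, -1], [0, 0, 0, 0, 0, 0, -1]])

```text
time_s: 6.75
ee_pos: [0.487, 0.1581, 0.0524]
eef_rot: [-3.142, 0.001, -2.906]
force: [0.6, -0.5, -1.5]
grip_width: 0.0145
grip_force: 50.0
```

```bash
python3 - <<'E'
from h import *
im=snap("wrist","w1.png"); v=im[:,:,::-1]
s=ctrl.camera("scene")[:,:,::-1]; print(proj("scene",[[.53,.17,.04]]))
p=proj("scene",[[.53,.17,.04]])[0].astype(int)
c=cv2.resize(s[p[1]-50:p[1]+50,p[0]-70:p[0]+70],None,fx=4,fy=4,interpolation=cv2.INTER_CUBIC)
cv2.imwrite("pics/m1.png",np.hstack([cv2.resize(v,(240,400))[:, :],c[:, :]]) if 0 else c)
E
```

```text
[[298.02984502 179.74670633]]
```

View pics/m1.png

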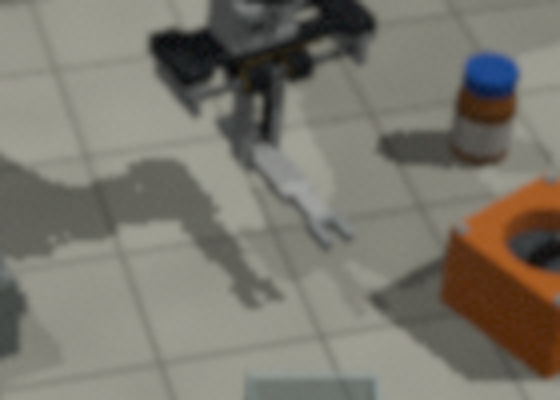

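The bar is held level with the fork towards the viewer at crop (335,230), over bare bench. I'm lowering and releasing it.

Request:
jog_arm(motion=[[0, 0, 0.02, 0, 0, 0, -1], [0, 0, 0.015, 0, 0, 0, -1], [0, 0, 0.008, 0, 0, 0, -1], [0, 0, 0.004, 0, 0, 0, -1], [0, 0, 0, 0, 0, 0, -1]])

```text
time_s: 7.35
ee_pos: [0.4869, 0.1578, 0.0045]
eef_rot: [3.142, -0.0, -2.908]
force: [-0.1, -0.4, -2.7]
grip_width: 0.0144
grip_force: 50.0
```

Request:
jog_arm(motion=[[0, 0, 0, 0, 0, 0, -0.5], [0, 0, 0, 0, 0, 0, -0.2], [0, 0, 0, 0, 0, 0, 0], [0, 0, 0, 0, 0, 0, 0.2], [0, 0, 0, 0, 0, 0, 0.4]])

```text
time_s: 7.85
ee_pos: [0.4869, 0.1578, 0.0046]
eef_rot: [-3.142, 0.0, -2.907]
force: [0.6, -1.1, -0.8]
grip_width: 0.0511
grip_force: 0.0
```

Request:
jog_arm(motion=[[0, 0, 0, 0, 0, 0, 0.4], [0, 0, -0.03, 0, 0, 0, 0.4], [0, 0, -0.045, 0, 0, 0, 0.4], [0, 0, -0.05, 0, 0, 0, 0.4], [0, 0, -0.05, 0, 0, 0, 0.4]])

```text
time_s: 8.35
ee_pos: [0.4864, 0.1577, 0.1814]
eef_rot: [3.142, -0.0, -2.907]
force: [0.2, 0.6, -0.1]
grip_width: 0.0658
grip_force: 0.0
```

Request:
jog_arm(motion=[[0, 0, 0, 0, 0, 0.1496, 0.4], [0, 0, 0, 0, 0, 0.1496, 0.4], [0, 0, 0, 0, 0, 0.1496, 0.4], [0, 0, 0, 0, 0, 0.1496, 0.4], [0, 0, 0, 0, 0, 0.1496, 0.4]])

```text
time_s: 8.85
ee_pos: [0.4868, 0.1578, 0.1794]
eef_rot: [-3.142, -0.0, 2.622]
force: [-0.2, 0.1, -0.0]
grip_width: 0.066
grip_force: 0.0
```

Request:
jog_arm(motion=[[0, 0, 0, 0, 0, 0.1496, 0.4], [0, 0, 0, 0, 0, 0.1496, 0.4], [0, 0, 0, 0, 0, 0.1496, 0.4], [0, 0, 0, 0, 0, 0.1496, 0.4], [0, 0, 0, 0, 0, 0.1496, 0.4]])

```text
time_s: 9.35
ee_pos: [0.4868, 0.1578, 0.1794]
eef_rot: [-3.142, -0.0, 1.874]
force: [0.9, 1.2, 0.4]
grip_width: 0.0657
grip_force: 0.0
```

Request:
jog_arm(motion=[[0, 0, 0, 0, 0, 0.1496, 0.4], [0, 0, 0, 0, 0, 0.1496, 0.4], [0, 0, 0, 0, 0, 0.1496, 0.4], [0, 0, 0, 0, 0, 0.1496, 0.4], [0, 0, 0, 0, 0, 0.1496, 0.4]])

```text
time_s: 9.85
ee_pos: [0.4868, 0.1578, 0.1794]
eef_rot: [-3.142, 0.0, 1.126]
force: [-0.3, 0.3, 0.8]
grip_width: 0.0656
grip_force: 0.0
```

Request:
jog_arm(motion=[[0, 0, 0, 0, 0, 0.1496, 0.4], [0, 0, 0, 0, 0, 0.1496, 0.4], [0, 0, 0, 0, 0, 0.1496, 0.4], [0, 0, 0, 0, 0, 0.1496, 0.4], [0, 0, 0, 0, 0, 0.1496, 0.4]])

```text
time_s: 10.35
ee_pos: [0.4868, 0.1578, 0.1794]
eef_rot: [-3.142, 0.0, 0.378]
force: [0.1, 0.2, -0.3]
grip_width: 0.0655
grip_force: 0.0
```

Request:
jog_arm(motion=[[0, 0, 0, 0, 0, 0.1496, 0.4], [0.04, 0, 0, 0, 0, 0, 0.4], [0.02, 0, 0, 0, 0, 0, 0.4], [0, 0, 0, 0, 0, 0, 0.4]])

```text
time_s: 10.75
ee_pos: [0.5465, 0.1719, 0.1788]
eef_rot: [-3.142, 0.0, 0.234]
force: [-0.9, -1.0, 0.4]
grip_width: 0.0656
grip_force: 0.0
```

```bash
python3 - <<'E'
from h import *
print(ctrl.get_obs()["eef_rot"],ctrl.get_obs()["ee_pos"])
m=cam("wrist"); im=snap("wrist","w2.png"); v=im[:,:,::-1].copy()
np.savez("w2.npz",K=m[0],r=m[1],t=m[2])
u=np.array([.9725,.233]);c=np.array([.487,.158])
for s in(-45,0,45,90,135):
    p=proj("wrist",[np.r_[c+u*s/1e3,.012]],m)[0]; print(s,p.round(0)); cv2.circle(v,tuple(int(q) for q in np.clip(p,-999,2000)),3,(0,0,255),1)
cv2.imwrite("pics/w2a.png",cv2.resize(v,(768,576)))
E
```

```text
[-3.14158348e+00  3.53568226e-04  2.33951630e-01] [0.5464789  0.17190726 0.17882273]
-45 [250. 269.]
0 [250. 230.]
45 [250. 189.]
90 [250. 145.]
135 [250.  98.]
```

View pics/w2a.png

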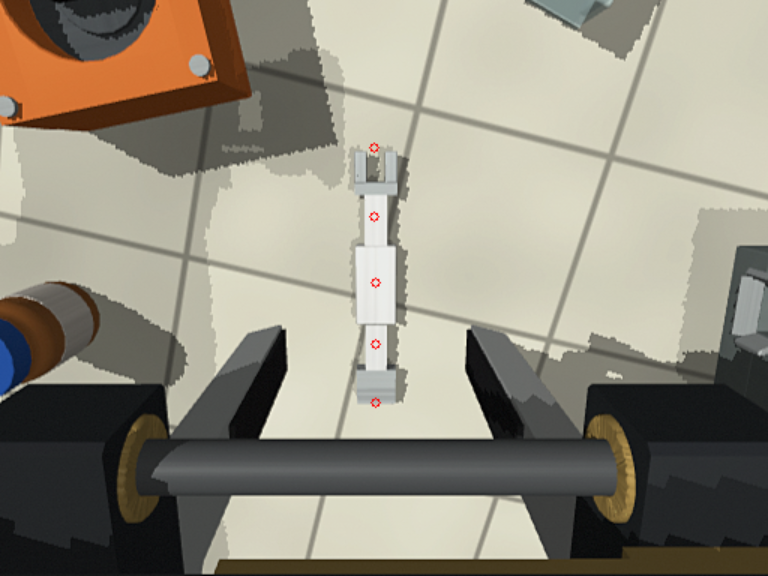

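The bar lies flat and straight, with the fork neck centre at picture (376,220), about 2.5 mm nearer than predicted. The tool needs +26 mm along x, then down.

Request:
jog_arm(motion=[[0.026, 0, 0.03, 0, 0, 0, 0.4], [0, 0, 0.045, 0, 0, 0, 0.3], [0, 0, 0.045, 0, 0, 0, 0.2], [0, 0, 0.03, 0, 0, 0, 0.1], [0, 0, 0.015, 0, 0, 0, 0]])

```text
time_s: 11.3
ee_pos: [0.5686, 0.1773, 0.0119]
eef_rot: [3.142, 0.004, 0.234]
force: [0.3, 0.7, -0.2]
grip_width: 0.0481
grip_force: 0.0
```

Request:
jog_arm(motion=[[0, 0, 0.007, 0, 0, 0, 0], [0, 0, 0.003, 0, 0, 0, -0.4], [0, 0, 0, 0, 0, 0, -1], [0, 0, 0, 0, 0, 0, -1], [0, 0, 0, 0, 0, 0, -1]], squeeze=55)

```text
time_s: 11.8
ee_pos: [0.5709, 0.1779, 0.0055]
eef_rot: [-3.142, -0.002, 0.234]
force: [0.6, 0.4, 0.4]
grip_width: 0.0186
grip_force: 0.0
```

Request:
jog_arm(motion=[[0, 0, 0, 0, 0, 0, -1], [0, 0, 0, 0, 0, 0, -1], [0, 0, 0, 0, 0, 0, -1], [0, 0, 0, 0, 0, 0, -1]])

```text
time_s: 12.2
ee_pos: [0.5709, 0.1778, 0.0053]
eef_rot: [3.142, -0.001, 0.234]
force: [-2.5, -0.4, 6.2]
grip_width: 0.0142
grip_force: 55.0
```

Request:
jog_arm(motion=[[0, 0, -0.005, 0, 0, 0, -1], [0, 0, -0.01, 0, 0, 0, -1], [0, 0, -0.015, 0, 0, 0, -1], [0, 0, -0.015, 0, 0, 0, -1], [0, 0, 0, 0, 0, -0.12, -1]])

```text
time_s: 12.7
ee_pos: [0.5718, 0.1781, 0.0529]
eef_rot: [3.141, -0.004, 0.355]
force: [0.4, -0.5, -3.1]
grip_width: 0.0144
grip_force: 55.0
```

Request:
jog_arm(motion=[[0, 0, 0, 0, 0, -0.13, -1], [0, 0, 0, 0, 0, -0.13, -1], [0, 0, 0, 0, 0, -0.13, -1], [0, 0, 0, 0, 0, -0.13, -1], [0, 0, 0, 0, 0, -0.13, -1]])

```text
time_s: 13.2
ee_pos: [0.5708, 0.1778, 0.0508]
eef_rot: [3.141, -0.001, 1.009]
force: [-0.4, -0.2, -2.0]
grip_width: 0.0138
grip_force: 55.0
```

Request:
jog_arm(motion=[[0, 0, 0, 0, 0, -0.13, -1], [0, 0, 0, 0, 0, -0.13, -1], [0, 0, 0, 0, 0, -0.13, -1], [0, 0, 0, 0, 0, -0.13, -1], [0, 0, 0, 0, 0, -0.13, -1]])

```text
time_s: 13.7
ee_pos: [0.5707, 0.1778, 0.0508]
eef_rot: [3.141, -0.0, 1.66]
force: [-0.4, -0.1, -2.5]
grip_width: 0.014
grip_force: 55.0
```

Request:
jog_arm(motion=[[0, 0, 0, 0, 0, -0.1, -1], [0, 0, 0, 0, 0, -0.052, -1], [0, -0.03, 0, 0, 0, 0, -1], [0, -0.023, 0, 0, 0, 0, -1], [0, 0, 0, 0, 0, 0, -1]])

```text
time_s: 14.2
ee_pos: [0.5172, 0.1651, 0.0505]
eef_rot: [-3.141, -0.0, 1.806]
force: [-0.0, -0.5, -2.0]
grip_width: 0.0139
grip_force: 55.0
```

Request:
jog_arm(motion=[[-0.03, 0, 0, 0, 0, 0, -1], [-0.02, 0, 0, 0, 0, 0, -1], [0, 0, 0, 0, 0, 0, -1]])

```text
time_s: 14.5
ee_pos: [0.5319, 0.1152, 0.0506]
eef_rot: [3.14, 0.0, 1.804]
force: [-0.2, 0.8, -2.4]
grip_width: 0.0142
grip_force: 55.0
```

```bash
python3 - <<'E'
from h import *
o=ctrl.get_obs(); print(o["eef_rot"],o["ee_pos"],toH(o["ee_pos"]))
m=cam("wrist"); im=snap("wrist","w3.png"); v=im[:,:,::-1].copy()
for x in(-60,-110,-180,-245,-290):
    p=proj("wrist",[toW(x,24,46)],m)[0]; print(x,p.round(0)); cv2.circle(v,tuple(int(q) for q in np.clip(p,-999,2000)),2,(0,0,255),1)
s=snap("scene","s3.png")[:,:,::-1]
p=proj("scene",[toW(-180,24,40)])[0].astype(int)
c=cv2.resize(s[p[1]-40:p[1]+40,p[0]-53:p[0]+54],(400,300),interpolation=cv2.INTER_CUBIC)
cv2.imwrite("pics/m3.png",np.hstack([cv2.resize(v,(400,300)),c]))
E
```

```text
[3.13998413e+00 3.25524739e-04 1.80409658e+00] [0.53190125 0.11517676 0.05058592] [[-257.55694496   24.52148134]]
-60 [251. 496.]
-110 [251. 439.]
-180 [251. 348.]
-245 [250. 250.]
-290 [250. 173.]
```

View pics/m3.png

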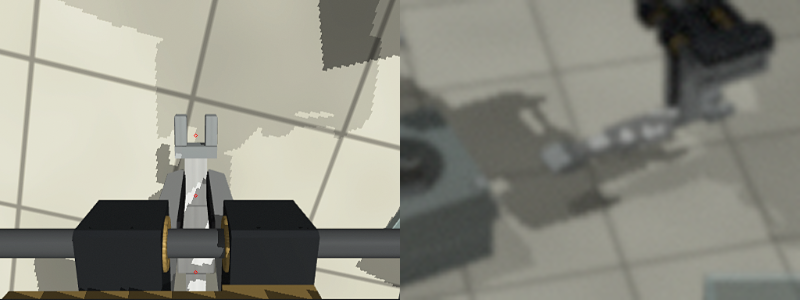

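```bash
python3 - <<'E'
from h import *
p=proj("scene",[toW(-180,24,40)])[0].astype(int)
print("seen", np.array([157,153])/3.745+p-[53,40], "corners L", np.array([141,150])/3.745+p-[53,40])
for z in(57,50,45,40,35): print(z,proj("scene",[toW(-136.5,24,z),toW(-122.5,24,z)]).round(1).tolist())
s=cv2.imread("pics/s3.png"); c=s[p[1]-20:p[1]+20,p[0]-30:p[0]+30]
for z in(45,57): 
    q=proj("scene",[toW(-302,24,z),toW(-302+28,24,z),toW(-302+180,24,z)])-p+[30,20]; print(z,q.round(1).tolist())
m=cam("wrist")
for z in(51,55,57,62,66): print("fork",z,proj("wrist",[toW(-302,24,z)],m).round(1))
w=cv2.imread("pics/w3.png"); cv2.imwrite("pics/m4.png",np.hstack([cv2.resize(c,(600,400),interpolation=cv2.INTER_CUBIC),cv2.resize(w[130:230,226:276],(200,400),interpolation=cv2.INTER_CUBIC)]))
E
```

```text
seen [249.92256342 189.85447263] corners L [245.65020027 189.05340454]
57 [[249.6, 189.6], [245.7, 190.9]]
50 [[249.6, 191.2], [245.7, 192.5]]
45 [[249.6, 192.4], [245.7, 193.7]]
40 [[249.7, 193.5], [245.8, 194.8]]
35 [[249.7, 194.6], [245.8, 196.0]]
45 [[63.0, 8.4], [55.7, 10.9], [14.6, 24.7]]
57 [[63.2, 5.7], [55.9, 8.1], [14.6, 21.9]]
fork 51 [[250.8 156. ]]
fork 55 [[250.8 157.1]]
fork 57 [[250.8 157.7]]
fork 62 [[250.8 159.2]]
fork 66 [[250.8 160.5]]
```

View pics/m4.png

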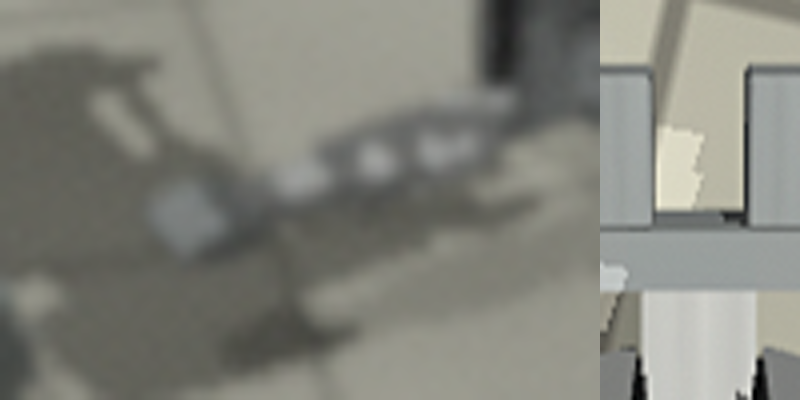

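The bar is level and in line (fork centre at wrist column 250.75, predicted 250.8). The grip sits about 5 mm nearer the middle than planned, which is fine. I'm lowering 10 mm and starting to insert.

Request:
jog_arm(motion=[[0, 0, 0.006, 0, 0, 0, -1], [0, 0, 0.004, 0, 0, 0, -1], [-0.015, 0, 0, 0, 0, 0, -1], [-0.015, 0, 0, 0, 0, 0, -1], [-0.01, 0, 0, 0, 0, 0, -1]])

```text
time_s: 15.1
ee_pos: [0.5403, 0.0763, 0.0395]
eef_rot: [3.141, 0.0, 1.806]
force: [0.1, -1.1, -2.5]
grip_width: 0.0145
grip_force: 55.0
```

Request:
jog_arm(motion=[[-0.008, 0, 0, 0, 0, 0, -1], [-0.008, 0, 0, 0, 0, 0, -1], [-0.008, 0, 0, 0, 0, 0, -1], [-0.008, 0, 0, 0, 0, 0, -1], [-0.008, 0, 0, 0, 0, 0, -1]])

```text
time_s: 15.6
ee_pos: [0.5494, 0.0384, 0.0395]
eef_rot: [3.142, -0.0, 1.806]
force: [-0.0, 1.8, -1.4]
grip_width: 0.0142
grip_force: 55.0
```

Request:
jog_arm(motion=[[-0.01, 0, 0, 0, 0, 0, -1], [-0.01, 0, 0, 0, 0, 0, -1], [-0.01, 0, 0, 0, 0, 0, -1], [-0.01, 0, 0, 0, 0, 0, -1], [-0.01, 0, 0, 0, 0, 0, -1]])

```text
time_s: 16.1
ee_pos: [0.5611, -0.0105, 0.0395]
eef_rot: [3.142, 0.0, 1.806]
force: [-0.2, 1.1, -1.8]
grip_width: 0.0138
grip_force: 55.0
```

Request:
jog_arm(motion=[[-0.008, 0, 0, 0, 0, 0, -1], [-0.008, 0, 0, 0, 0, 0, -1], [-0.006, 0, 0, 0, 0, 0, -1], [-0.005, 0, 0, 0, 0, 0, -1], [-0.003, 0, 0, 0, 0, 0, -1]])

```text
time_s: 16.6
ee_pos: [0.568, -0.0392, 0.0394]
eef_rot: [-3.142, -0.0, 1.806]
force: [0.1, 1.6, -1.6]
grip_width: 0.0138
grip_force: 55.0
```

Request:
jog_arm(motion=[[-0.002, 0, 0, 0, 0, 0, -1], [-0.002, 0, 0, 0, 0, 0, -1], [-0.002, 0, 0, 0, 0, 0, -1], [-0.001, 0, 0, 0, 0, 0, -1]])

```text
time_s: 17.0
ee_pos: [0.5696, -0.0457, 0.0395]
eef_rot: [-3.142, -0.0, 1.806]
force: [-0.2, 0.9, -1.2]
grip_width: 0.0137
grip_force: 55.0
```

Request:
jog_arm(motion=[[-0.001, 0, 0, 0, 0, 0, -1], [-0.001, 0, 0, 0, 0, 0, -1]])

```text
time_s: 17.2
ee_pos: [0.57, -0.0476, 0.0394]
eef_rot: [-3.142, 0.0, 1.806]
force: [0.6, 1.1, -1.2]
grip_width: 0.0141
grip_force: 55.0
```

Request:
jog_arm(motion=[[-0.001, 0, 0, 0, 0, 0, -1], [-0.001, 0, 0, 0, 0, 0, -1]])

```text
time_s: 17.4
ee_pos: [0.5705, -0.0496, 0.0395]
eef_rot: [3.142, 0.0, 1.806]
force: [-0.8, 0.8, -1.3]
grip_width: 0.0142
grip_force: 55.0
```

Request:
jog_arm(motion=[[-0.001, 0, 0, 0, 0, 0, -1], [-0.001, 0, 0, 0, 0, 0, -1]])

```text
time_s: 17.6
ee_pos: [0.5709, -0.0515, 0.0394]
eef_rot: [-3.142, -0.0, 1.806]
force: [-0.1, 4.9, -2.1]
grip_width: 0.0141
grip_force: 55.0
```

Request:
jog_arm(motion=[[-0.001, 0, 0, 0, 0, 0, -1], [-0.001, 0, 0, 0, 0, 0, -1]])

```text
time_s: 17.8
ee_pos: [0.5709, -0.0517, 0.0393]
eef_rot: [-3.141, -0.003, 1.806]
force: [-4.6, 18.0, 3.7]
grip_width: 0.0139
grip_force: 55.0
```

Request:
jog_arm(motion=[[0, 0, 0, 0, 0, 0, -0.6], [0, 0, 0, 0, 0, 0, -0.3], [0, 0, 0, 0, 0, 0, 0], [0, 0, 0, 0, 0, 0, 0.1], [0, 0, 0, 0, 0, 0, 0.1]])

```text
time_s: 18.3
ee_pos: [0.5715, -0.0536, 0.0395]
eef_rot: [3.141, 0.0, 1.806]
force: [-0.6, 0.9, 0.3]
grip_width: 0.0469
grip_force: 0.0
```

Request:
jog_arm(motion=[[0, 0, -0.03, 0, 0, 0, 0.1], [0, 0, -0.045, 0, 0, 0, 0.1], [0, 0, -0.045, 0, 0, 0, 0.1], [0, 0, -0.045, 0, 0, 0, 0.1], [0, 0, 0, 0, 0, 0, 0.1]])

```text
time_s: 18.8
ee_pos: [0.5734, -0.0538, 0.2109]
eef_rot: [3.132, 0.004, 1.806]
force: [0.3, 0.6, -0.4]
grip_width: 0.0518
grip_force: 0.0
```

```bash
python3 - <<'E'
from h import *
m=cam("wrist"); im=snap("wrist","w5.png"); v=im[:,:,::-1].copy()
for P in [(-135,24,46),(-107,24,46),(-73,24,46),(-60,60,79),(-60,-60,79),(0,0,78),(-22,0,78)]:
    p=proj("wrist",[toW(*P)],m)[0]; print(P,p.round(1)); cv2.circle(v,tuple(int(q) for q in np.clip(p,-999,2000)),2,(0,0,255),1)
cv2.imwrite("pics/w5a.png",cv2.resize(v[100:340,110:430],(800,600),interpolation=cv2.INTER_CUBIC))
E
```

```text
(-135, 24, 46) [247.9 121.8]
(-107, 24, 46) [247.9 150.4]
(-73, 24, 46) [248.  183.6]
(-60, 60, 79) [286.5 205. ]
(-60, -60, 79) [158.3 205.4]
(0, 0, 78) [223.8 263.6]
(-22, 0, 78) [223.4 242.7]
```

View pics/w5a.png

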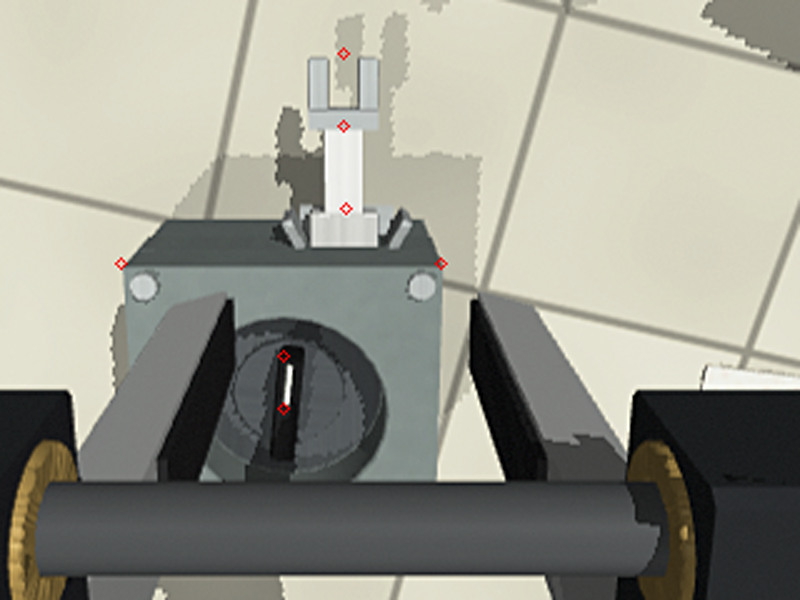

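The bar is home: the fork tip at crop (343,57) agrees with the predicted (343,53) to about 1.5 mm. The wing runs (293,346) to (282,460), about 0.13 rad clockwise. I'm going above the knob.

Request:
jog_arm(motion=[[-0.03, -0.008, 0, 0, 0, 0, -0.3], [-0.03, -0.008, 0, 0, 0, 0, -0.3], [-0.024, -0.008, 0, 0, 0, 0.13, -0.3], [0, 0, 0, 0, 0, 0, -0.3], [0, 0, 0, 0, 0, 0, -0.3]])

```text
time_s: 19.35
ee_pos: [0.5673, -0.1406, 0.2032]
eef_rot: [-3.14, -0.001, 1.677]
force: [-0.3, 1.2, 0.7]
grip_width: 0.0328
grip_force: 0.0
```

```bash
python3 - <<'E'
from h import *
o=ctrl.get_obs(); print(o["ee_pos"],o["eef_rot"],toH(o["ee_pos"]),o["grip_width"])
y=o["eef_rot"][2]; d=O-o["ee_pos"][:2]; print("tx,ty",d@[np.cos(y),np.sin(y)],d@[np.sin(y),-np.cos(y)])
E
```

```text
[ 0.56728721 -0.14062284  0.20318707] [-3.13993751e+00 -8.80938553e-04  1.67712333e+00] [[-0.55625141 -0.70246162]] 0.03277151256716778
tx,ty -0.0004612866730404348 0.0007681683198036437
```

Request:
jog_arm(motion=[[0, 0.0007, 0.04, 0, 0, 0, -0.3], [0, 0, 0.04, 0, 0, 0, -0.3], [0, 0, 0.03, 0, 0, 0, -0.3], [0, 0, 0.016, 0, 0, 0, -0.3], [0, 0, 0.009, 0, 0, 0, -0.3]])

```text
time_s: 19.85
ee_pos: [0.5677, -0.1393, 0.0674]
eef_rot: [-3.139, -0.001, 1.679]
force: [-0.3, -0.2, -0.2]
grip_width: 0.033
grip_force: 0.0
```

Request:
jog_arm(motion=[[0, 0, 0.004, 0, 0, 0, -0.3], [0, 0, 0.002, 0, 0, 0, -0.3], [0, 0, 0, 0, 0, 0, -0.3]])

```text
time_s: 20.15
ee_pos: [0.5687, -0.1405, 0.064]
eef_rot: [3.141, 0.0, 1.677]
force: [-0.5, 0.2, -0.2]
grip_width: 0.033
grip_force: 0.0
```

Request:
jog_arm(motion=[[0, 0, 0, 0, 0, 0, -1], [0, 0, 0, 0, 0, 0, -1], [0, 0, 0, 0, 0, 0, -1], [0, 0, 0, 0, 0, 0, -1], [0, 0, 0, 0, 0, 0, -1]], squeeze=30)

```text
time_s: 20.65
ee_pos: [0.5689, -0.1407, 0.0638]
eef_rot: [3.14, 0.0, 1.676]
force: [4.3, 1.3, 0.2]
grip_width: 0.0094
grip_force: 30.0
```

Request:
jog_arm(motion=[[0, 0, 0, 0, 0, 0.06, -1], [0, 0, 0, 0, 0, 0.1, -1], [0, 0, 0, 0, 0, 0.1, -1], [0, 0, 0, 0, 0, 0.1, -1], [0, 0, 0, 0, 0, 0.1, -1]])

```text
time_s: 21.15
ee_pos: [0.5694, -0.1407, 0.0638]
eef_rot: [3.139, -0.0, 1.212]
force: [10.1, -0.6, -3.0]
grip_width: 0.01
grip_force: 29.9
```

Request:
jog_arm(motion=[[0, 0, 0, 0, 0, 0.1, -1], [0, 0, 0, 0, 0, 0.1, -1], [0, 0, 0, 0, 0, 0.1, -1], [0, 0, 0, 0, 0, 0.1, -1], [0, 0, 0, 0, 0, 0.1, -1]])

```text
time_s: 21.65
ee_pos: [0.5698, -0.1411, 0.0638]
eef_rot: [3.138, -0.002, 0.712]
force: [13.3, -3.2, -5.3]
grip_width: 0.0097
grip_force: 29.9
```

Request:
jog_arm(motion=[[0, 0, 0, 0, 0, 0.1, -1], [0, 0, 0, 0, 0, 0.1, -1], [0, 0, 0, 0, 0, 0.1, -1], [0, 0, 0, 0, 0, 0.1, -1], [0, 0, 0, 0, 0, 0.06, -1]])

```text
time_s: 22.15
ee_pos: [0.57, -0.1415, 0.0639]
eef_rot: [3.139, -0.004, 0.252]
force: [13.6, -6.8, -7.7]
grip_width: 0.0098
grip_force: 29.9
```

```bash
python3 - <<'E'
from h import *
o=ctrl.get_obs(); print(o["eef_rot"],o["moment"],o["grip_width"],o["force"])
E
```

```text
[ 3.13857353 -0.00399486  0.25220278] [-1.16012262 -2.72655588  0.08724637] 0.009790187395941195 [13.63312067 -6.76652771 -7.67590205]
```

Request:
jog_arm(motion=[[0, 0, 0, 0, 0, 0.03, -1], [0, 0, 0, 0, 0, 0.03, -1]])

```text
time_s: 22.35
ee_pos: [0.5701, -0.1416, 0.0639]
eef_rot: [3.139, -0.004, 0.195]
force: [13.5, -5.7, -7.1]
grip_width: 0.0095
grip_force: 30.1
```

```bash
python3 - <<'E'
from h import *
o=ctrl.get_obs(); print(o["eef_rot"],o["moment"],o["grip_width"],o["force"])
E
```

```text
[ 3.13869345 -0.00417555  0.19499168] [-1.10735856 -2.65014115  0.30274465] 0.009470326455192123 [13.47833355 -5.70887845 -7.13992339]
```

The moment rose to 0.30 N m, so the knob is at its stop. I'm releasing, lifting and looking.

Request:
jog_arm(motion=[[0, 0, 0, 0, 0, 0, -0.7], [0, 0, 0, 0, 0, 0, -0.5], [0, 0, 0, 0, 0, 0, -0.4], [0, 0, 0, 0, 0, 0, -0.4], [0, 0, -0.02, 0, 0, 0, -0.4]])

```text
time_s: 22.85
ee_pos: [0.567, -0.1402, 0.0814]
eef_rot: [-3.139, 0.004, 0.196]
force: [-0.9, 0.4, 0.7]
grip_width: 0.0283
grip_force: 0.0
```

Request:
jog_arm(motion=[[0, 0, -0.04, 0, 0, 0, -0.4], [0, 0, -0.04, 0, 0, 0, -0.4], [0, 0, -0.04, 0, 0, 0, -0.4], [-0.05, 0, 0, 0, 0, 0, -0.4], [-0.05, 0, 0, 0, 0, 0, -0.4]])

```text
time_s: 23.35
ee_pos: [0.4695, -0.1601, 0.2041]
eef_rot: [3.141, -0.001, 0.198]
force: [0.4, -0.3, 0.3]
grip_width: 0.0282
grip_force: 0.0
```

Request:
jog_arm(motion=[[-0.05, 0, 0, 0, 0, 0, -0.4], [-0.04, 0, 0, 0, 0, 0, -0.4], [0, 0, 0, 0, 0, 0, -0.4]])

```text
time_s: 23.65
ee_pos: [0.379, -0.178, 0.2038]
eef_rot: [3.141, -0.0, 0.194]
force: [0.3, -0.3, 1.0]
grip_width: 0.0284
grip_force: 0.0
```

```bash
python3 - <<'E'
from h import *
m=cam("wrist"); im=snap("wrist","w6.png"); v=im[:,:,::-1].copy(); t=snap("top","t6.png")[:,:,::-1]
for P in [(-135,24,46),(-107,24,46),(0,22,78),(0,-22,78)]:
    p=proj("wrist",[toW(*P)],m)[0]; cv2.circle(v,tuple(int(q) for q in np.clip(p,-999,2000)),2,(0,0,255),1)
cv2.imwrite("pics/f6.png",np.hstack([cv2.resize(v,(400,300)),cv2.resize(t[155:245,245:365],(400,300),interpolation=cv2.INTER_CUBIC)]))
E
```

```text
(no output)
```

View pics/f6.png

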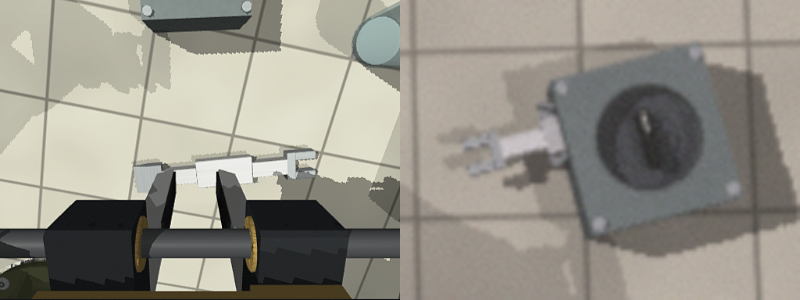

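Left: the knob is out of view and the larger scraper lies undisturbed at (225,170). Right: the bar is home with its fork out at (480,155), and the wing (642,112) to (662,165) is across the holder, within a few degrees of locked. Handing in.

```bash
python3 -c "
from station import ctrl
print(ctrl.hand_in())"
```

```text
the job is handed in; nothing more can be done
None
```

I drew the bar out, reversed it and pushed it home with the fork out, then turned the knob clockwise to its stop; the job was handed in at about 24 s, and the hand-in returned no verdict.

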